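# Unsheathe the pen torch and clip torch and sleeve into their holders

## Robot

A 6-joint arm with a two-finger parallel gripper is mounted at the origin on the work surface. World frame = base frame: x ahead of the robot, y to its left, z up, the work surface at z = 0. Lengths are in m, angles in rad, forces in N, time in s.
With the tool pointing down it reaches from about 0.275 to 0.825 m from the base axis. Payload 4.9 kg.
Tool frame: the origin (TCP) lies midway between the tips of the shut fingers; the grasp point (between the pads) lies 19 mm behind it (bot.grip_depth is the distance from the TCP to the grasp point, in m); z points along the fingers, y is the line along which they close (so a half turn about z gives the same grasp; the last joint's range is limited). The gripper opens to 85 mm and grips with 20 to 120 N. Pads are 22 mm wide; open, the fingers measure 114 mm over their backs; the gripper's body (76 mm by 85 mm) begins 54 mm behind the grasp point. The pads swing forward as they close: fully open they stand 13 mm farther back than shut.
Start: joints at [1.199, 0.326, -0.193, 1.052, 0, 1.437], TCP at [0.13, 0.535, 0.231] pointing down, gripper open.
Joint ranges: [-2.65, 2.65], [-0.97, 1.79], [-1.3, 1.35], [-1.93, 2.1], [-1.47, 1.37], [-3.14, 3.14]. Speed limits (rad/s): [2.57, 2.57, 3.14, 3.14, 3.14, 3.14].

## Interface

Orientations are given as a unit quaternion [w, x, y, z].
In Python, from cell import bot gives the robot as it stands. Calls block until the motion is done:
- bot.move_pose(position, orientation): joint-space move of the TCP to a pose.
- bot.move_linear(position, speed=0.15, rotation=None, until_force=None): straight line of the TCP; rotation=None keeps the orientation; speed is the mean speed in m/s. With until_force (N) it stops when the force on the tool has changed by that much, and returns True; else False.
- bot.goto_joints(angles): joint-space move.
- bot.set_gripper(opening, grasp_force=None): opening from 0.0 (shut) to 1.0 (fully open); grasp_force is the grip in N (None keeps the last); returns when the fingers have stopped.
- bot.wait(seconds).
- bot.solve_ik(position, orientation): joint angles nearest the present ones, or None.
- bot.camera(name): name is "side" or "top" or "wrist"; returns the picture (384x512x3 uint8, red, green, blue); there is no depth.
- bot.calibration(name): a dict with "mtx" (3x3 intrinsics, pixels), "k1" (the pictures are not rectified: a ray, as slopes to the right and down, at radius r is drawn at 1 + k1 r^2 times it, then the intrinsics apply), "extrinsics" (4x4, takes a point from world to camera coordinates); the wrist camera has in their place "hand_eye" (4x4, takes a point from camera to tool coordinates, whose origin is the TCP and whose axes are the flange's). Camera axes: x right, y down, z forward; pixel columns grow to the right and rows downward; lengths in m; the calibration is good to about 2 mm. A picture is of the moment at which its call begins: read the wrist's pose just before it. calibration takes no time and is no camera call.
A pose or a line that the arm cannot do raises bot.PlanningError and nothing moves.
- bot.close_job(): hands the job in; it is judged then, once.
Trained networks look in the newest picture that a camera, given by its name, has taken for a name from the list of things; names that differ only in an ending like _2 or _b are one class to them, and where a whole thing is asked for, a point or a joint stands for the part that bears it (a point fixed in the world has none). Each returns a list of dicts, best first, with "confidence" (0 to 1); they miss things now and then, are a little off and sometimes report something else, mostly with a low value. They report only what shows in the picture. A call takes as long as a camera call. They do not tell look-alikes from the thing itself.
- bot.search_frame(camera, thing): "bbox" ([left, top, width, height] in pixels, round what is visible of it).
Readings, each from a call of its own:
- bot.read_clock(): time.
- bot.read_joint_positions(): joint angles.
- bot.read_joint_vel(): joint speeds.
- bot.read_joint_efforts(): joint torques, N m.
- bot.read_position(): TCP position.
- bot.read_tool_rot(): TCP orientation.
- bot.read_ft_force(): force on the tool from outside, world axes, zero at the start.
- bot.read_moment(): the same for the moment, N m.
- bot.read_gripper_width(): opening from 0.0 (shut) to 1.0 (fully open).
- bot.read_finger_force(): force on a finger pad.
Only numpy, scipy, OpenCV 4.12 (cv2) and the standard library are available. Lean on these libraries where they do the work, as an engineer would, in place of code of your own. Each camera call takes 0.05 s, during which the arm holds its last target. There are 200 camera calls.

## Task

Draw the pen torch out of its metal sleeve, then put the two parts away separately: press the torch down into the spring clips of the slim holder and the sleeve into those of the wide holder, each lying along its holder and roughly centred, so that both pairs of fingers have snapped around it and it lies fully home. Either part may go first and either way round; leave the other things on the bench where they are.

Things in the scene. Friction and masses are not known exactly. Their poses are not given: they have to be found in the camera images.
- torch: Pen torch: straight black cylinder with steel bands, 24 mm diameter, 180 mm long, 90 g. Origin at its middle, on its axis; y runs along the axis from the tail (-y, with a 4 mm rubber button) to the lens end (+y). At the start the lens end lies some 75 mm deep in the sleeve with 3 mm of play; the tail half, about 105 mm, sticks out level, axis 46 mm above the table. It may roll about y.
- sleeve: Aluminium tube, 40 mm outside and 30 mm inside diameter, 140 mm long, 140 g. Origin at its middle, on its axis; y runs along the axis: closed end at y = +70 mm, open mouth at -70 mm with a flange 50 mm across and 8 mm thick around it (the last 8 mm of the length). At the start it lies level in the cradle, axis 50 mm above the table.
- cradle: Fixed cradle, grey base plate 100 (x) by 190 mm (y), 8 mm thick; origin on the table under its middle. Sleeve and torch lie along its y, the torch sticking out to -y. Two black V-saddles (14 mm wide along y, at y = -42 and +42 mm, up to 45 mm high) carry the sleeve, which lifts straight up out of them.
- cradle_stop (a point): Middle of the cradle's stop (cradle y = -77 mm, 50 mm above the table): a black upright 10 mm thick, 65 mm high, with a slot 36 mm wide, open at the top. The torch slides and lifts through the slot; the sleeve's flange cannot pass, so the sleeve stays back when the torch is drawn out along the cradle's -y.
- slim_holder: Fixed spring-clip holder for a round body of 24 mm (the torch): grey base plate 90 (x) by 130 mm (y), 10 mm thick, with two pairs of upright steel fingers at y = -40 and +40 mm, each 12 mm wide along y, tips 71 mm above the table. Origin on the table under its middle; the body lies along y. Lips 16 mm apart at rest. Which holder is nearer to the robot varies.
- slim_holder_seat (a point): Midway between the two finger pairs, 50 mm above the table, axes as the holder's: the axis of a fully seated body runs through it along y. Pressed straight down with about 6 to 16 N in all, the body spreads the fingers and drops onto rests, and the lips close over it; merely lying on the lips it sits some 18 mm higher.
- wide_holder: Fixed spring-clip holder for a round body of 40 mm (the sleeve): grey base plate 90 (x) by 130 mm (y), 10 mm thick, with two pairs of upright steel fingers at y = -40 and +40 mm, each 12 mm wide along y, tips 76 mm above the table. Origin on the table under its middle; the body lies along y. Lips 28 mm apart at rest. Which holder is nearer to the robot varies.
- wide_holder_seat (a point): Midway between the two finger pairs, 50 mm above the table, axes as the holder's: the axis of a fully seated body runs through it along y. Pressed straight down with about 6 to 16 N in all, the body spreads the fingers and drops onto rests, and the lips close over it; merely lying on the lips it sits some 28 mm higher.
- frame_tray: Bystander, to be left alone: shallow grey plastic tray, 110 x 60 mm, 12 mm high, with a pair of spectacles in it. Origin at the centre of its underside.
- spray_bottle: Bystander, to be left alone: upright white bottle, 44 mm across, 130 mm high. Origin at the centre of its underside.
- mug: Bystander, to be left alone: white ceramic mug, 80 mm across, 90 mm high. Origin at the centre of its underside.
- spectacle_case: Bystander, to be left alone: dark closed spectacle case, 65 x 160 mm, 30 mm high. Origin at the centre of its underside.
- lens_boxes: Bystander, to be left alone: two stacked white cartons (one piece), about 70 x 120 mm, 66 mm high. Origin at the centre of its underside.
- screwdriver: Bystander, to be left alone: black-handled screwdriver lying flat, 150 mm long. Origin at about its middle, at table height.
- lens_stack: Bystander, to be left alone: round glass lens blank, 68 mm across, 18 mm high. Origin at the centre of its underside.
Not all that is in view belongs to the job. What is shaped like the slim_holder but brown or red is not meant.

How it is judged:
By the outcome, as a careful person would: the job done as asked, in the order asked, and still so for the second after the job is handed in, with the robot touching nothing.
It also fails if it takes over 64 s, if anything falls off the work surface, if the arm or the gripper's body presses on something with over 40 N, if the wrist force passes 120 N, or if a joint passes its speed limit or range.

## Working session

There is one attempt and no reset: what is moved stays moved. The work goes in short steps, each a Python script; the robot and the scene stay as the last script left them, time stands still between calls to the robot, and variables do not carry over. Pictures are saved under pics/ and viewed, at most 10 in all, crops included, and the job is handed in when it is done.

```bash
mkdir -p pics; ls
python3 - <<'E'
from cell import bot
import cv2,numpy as np
for c in ["top","side"]:
    im=bot.camera(c); cv2.imwrite(f"pics/{c}0.png",cv2.resize(im[:,:,::-1],(800,600),interpolation=cv2.INTER_CUBIC))
    np.save(f"{c}0.npy",im)
    k=bot.calibration(c); print(c,k["mtx"].tolist(),k["k1"],np.round(k["extrinsics"],4).tolist())
    for t in ["torch","sleeve","cradle","slim_holder","wide_holder"]:
        print(t,[(np.round(d["bbox"],1).tolist(),round(d["confidence"],2)) for d in bot.search_frame(c,t)[:3]])
print(bot.read_clock(), np.round(bot.calibration("wrist")["hand_eye"],3).tolist(), bot.read_tool_rot())
E
```

```text
pics
top [[382.21236904642933, 0.0, 253.2844278033378], [0.0, 382.21236904642933, 189.04631673266516], [0.0, 0.0, 1.0]] -0.025959214596218676 [[-0.0163, -0.9998, 0.0108, -0.0323], [-0.9966, 0.0154, -0.0808, 0.4965], [0.0806, -0.0121, -0.9967, 1.447], [0.0, 0.0, 0.0, 1.0]]
torch [([195.2, 173.5, 25.9, 6.5], 0.56)]
sleeve [([156.2, 173.4, 39.3, 12.6], 0.57)]
cradle [([151.1, 166.2, 53.1, 27.4], 0.65), ([228.6, 206.6, 26.9, 18.5], 0.64)]
slim_holder [([302.5, 248.8, 36.0, 26.8], 0.87), ([328.7, 143.9, 36.8, 26.9], 0.79), ([168.3, 215.8, 31.6, 25.7], 0.78)]
wide_holder [([278.6, 187.5, 34.0, 29.8], 0.66)]
side [[398.4607434072589, 0.0, 253.95419241407646], [0.0, 398.4607434072589, 193.1825983286397], [0.0, 0.0, 1.0]] 0.018300795823716756 [[0.9943, -0.1064, -0.0109, -0.4977], [-0.0807, -0.6799, -0.7288, 0.0749], [0.0702, 0.7255, -0.6846, 1.1778], [0.0, 0.0, 0.0, 1.0]]
torch [([219.7, 314.8, 30.7, 30.4], 0.62), ([256.5, 153.3, 11.3, 26.5], 0.46)]
sleeve [([245.5, 126.6, 18.3, 33.4], 0.81)]
cradle [([236.4, 137.0, 37.8, 36.3], 0.6), ([331.8, 207.4, 31.5, 47.9], 0.28)]
slim_holder [([277.6, 221.5, 44.4, 48.6], 0.92), ([305.2, 292.6, 38.1, 63.9], 0.9), ([144.1, 347.8, 40.9, 36.2], 0.89)]
wide_holder [([223.4, 225.2, 35.6, 54.6], 0.91), ([213.7, 194.4, 20.6, 25.4], 0.27)]
0.6 [[0.001, -0.951, -0.309, 0.079], [1.0, 0.001, -0.0, -0.0], [0.0, -0.309, 0.951, -0.143], [0.0, 0.0, 0.0, 1.0]] [2.81391776e-05 1.18610409e-01 9.92940869e-01 3.91198558e-05]
```

View pics/top0.png

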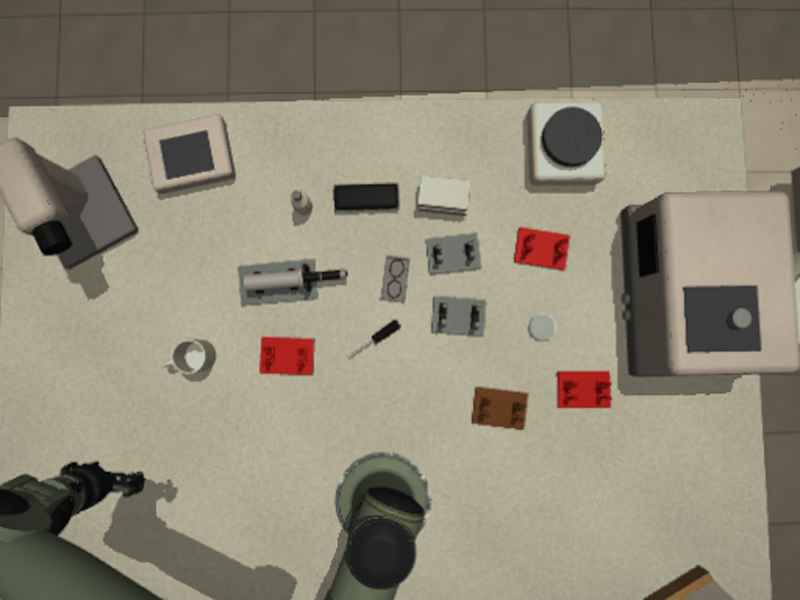

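View pics/side0.png

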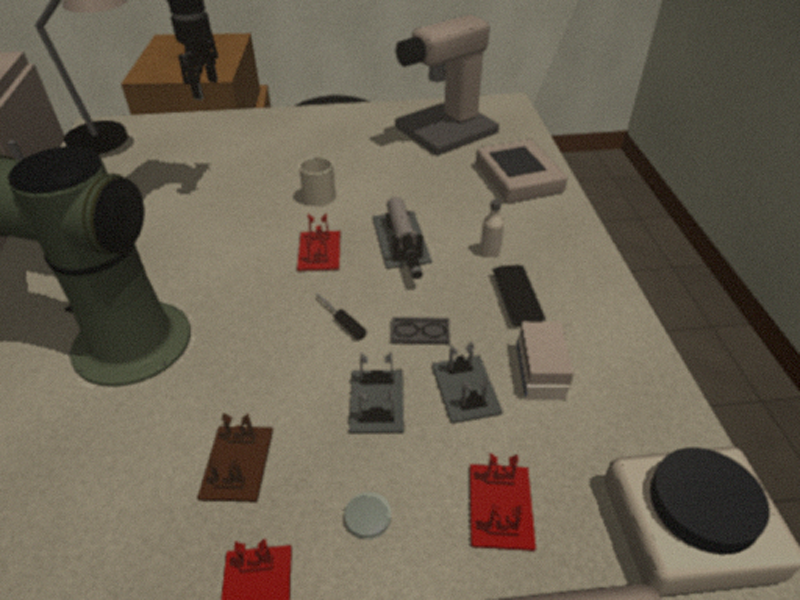

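The top view (800x600) shows the cradle at (278,282) with the torch pointing right (world -y). The grey holders are at (453,253) and (458,316). The side view and the networks say the near one, at side (377,400), is wide and the far one is slim. The red and brown ones are look-alikes. Next step is coarse poses, then the wrist camera.

```bash
cat > h.py <<'E'
from cell import bot
import numpy as np, cv2
from scipy.spatial.transform import Rotation as Rot
def quat(a): return np.array([0,np.cos(a/2),np.sin(a/2),0])   # tool down, tool x at angle a
def ext(c,pose=None):
    k=bot.calibration(c)
    if c!="wrist": return k,np.array(k["extrinsics"])
    p,q=pose; T=np.eye(4); T[:3,:3]=Rot.from_quat(np.roll(q,-1)).as_matrix(); T[:3,3]=p
    return k,np.linalg.inv(T@np.array(k["hand_eye"]))
def proj(P,c,pose=None):
    k,E=ext(c,pose); d=np.array([k["k1"],0,0,0,0.])
    return cv2.projectPoints(np.atleast_2d(P).astype(float),cv2.Rodrigues(E[:3,:3])[0],E[:3,3],np.array(k["mtx"]),d)[0][:,0]
def unproj(uv,z,c,pose=None):
    k,E=ext(c,pose); n=cv2.undistortPoints(np.array(uv,float).reshape(-1,1,2),np.array(k["mtx"]),np.array([k["k1"],0,0,0,0.]))[:,0]
    r=np.c_[n,np.ones(len(n))]@E[:3,:3]; o=-E[:3,:3].T@E[:3,3]
    return o+r*((z-o[2])/r[:,2])[:,None]
def pose(): return bot.read_position(),bot.read_tool_rot()
E
python3 - <<'E'
from h import *
im=np.load("top0.npy")
s=.64
for n,p,z in [("cradle",(278,282),.008),("slim",(453,253),.01),("wide",(458,316),.01),("torchtail",(346,274),.046),("bottle",(300,205),0),("boxes",(443,195),.066),("tray",(395,279),.01),("mug",(193,357),.05)]:
    print(n,np.round(unproj(np.array(p)*s,z,"top"),3))
for a in (1.57,-1.57):
  for p in [(.52,.2,.2),(.55,-.1,.2),(.42,-.1,.2)]:
    j=bot.solve_ik(p,quat(a)); print(a,p,None if j is None else np.round(j,2))
P=unproj(np.array([[278,282]])*s,.008,"top")[0]
bot.move_pose([P[0],P[1]-.03,.22],quat(1.57 if bot.solve_ik([P[0],P[1],.22],quat(1.57)) is not None else -1.57))
po=pose(); im=bot.camera("wrist"); np.save("w1.npy",im); np.savez("w1p.npz",p=po[0],q=po[1]); cv2.imwrite("pics/w1.png",im[:,:,::-1])
k=bot.calibration("wrist"); print(k["mtx"],k["k1"],po,bot.read_clock(),bot.read_joint_positions())
for t in ["torch","sleeve","cradle"]: print(t,[(np.round(d["bbox"],1).tolist(),round(d["confidence"],2)) for d in bot.search_frame("wrist",t)[:2]])
E
```

```text
cradle [[0.535 0.251 0.008]]
slim [[ 0.601 -0.185  0.01 ]]
wide [[ 0.443 -0.193  0.01 ]]
torchtail [[0.548 0.08  0.046]]
bottle [[0.73  0.197 0.   ]]
boxes [[ 0.734 -0.158  0.066]]
tray [[ 0.538 -0.039  0.01 ]]
mug [[0.354 0.446 0.05 ]]
1.57 (0.52, 0.2, 0.2) [ 0.23  0.36 -0.22  0.99  0.    1.81]
1.57 (0.55, -0.1, 0.2) [-0.31  0.37 -0.22  0.99  0.    1.26]
1.57 (0.42, -0.1, 0.2) [-0.41  0.13 -0.53  0.91  0.    1.17]
-1.57 (0.52, 0.2, 0.2) [ 0.23  0.36 -0.22  0.99  0.   -1.34]
-1.57 (0.55, -0.1, 0.2) [-0.31  0.37 -0.22  0.99  0.   -1.88]
-1.57 (0.42, -0.1, 0.2) [-0.41  0.13 -0.53  0.91  0.   -1.98]
[[269.67897688   0.         256.18887965]
 [  0.         269.67897688 190.57627477]
 [  0.           0.           1.        ]] -0.029579868806202336 (array([0.53422588, 0.22197001, 0.22009396]), array([-1.59519876e-04,  7.06794968e-01,  7.07418435e-01,  7.43045134e-05])) 2.5083 [ 2.66276103e-01  3.86189175e-01 -1.33768526e-01  1.05083086e+00
  2.70459194e-04  1.83597903e+00]
torch [([253.6, 208.4, 24.1, 66.2], 0.63)]
sleeve [([235.4, 82.5, 50.0, 129.9], 0.87)]
cradle [([213.4, 59.2, 86.9, 159.0], 0.72)]
```

View pics/w1.png

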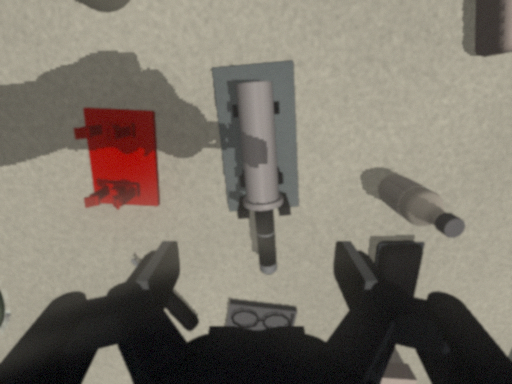

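The wrist view shows the cradle plate with corners at about (212,67), (293,61) and (298,207). The sleeve runs (255,85) to (263,200), and the torch tail is at (267,270). Now I'll fit the plates, with the holders too from a second hover.

```bash
cat >> h.py <<'E'
def plate(im,z,po,box,dims,c="wrist"):
    """rectangle of bluish-grey pixels inside box (world xmin,xmax,ymin,ymax), on the plane z"""
    i=im.astype(int); r,g,b=i[...,0],i[...,1],i[...,2]
    m=((b-r>4)&(b>45)&(abs(g-b)<25)).astype(np.uint8)
    m=cv2.morphologyEx(m,cv2.MORPH_OPEN,np.ones((3,3),np.uint8))
    v,u=np.nonzero(m); W=unproj(np.c_[u,v],z,c,po)
    k=(W[:,0]>box[0])&(W[:,0]<box[1])&(W[:,1]>box[2])&(W[:,1]<box[3])
    mm=np.zeros_like(m); mm[v[k],u[k]]=1
    n,l,st,_=cv2.connectedComponentsWithStats(mm); 
    mm=np.isin(l,[q for q in range(1,n) if st[q,4]>80]); v,u=np.nonzero(mm)
    W=unproj(np.c_[u,v],z,c,po)[:,:2]
    (cx,cy),(w,h),a=cv2.minAreaRect((W*1000).astype(np.float32))
    if w>h: w,h,a=h,w,a-90     # long side along y
    a=(a+90)%180-90
    return np.array([cx,cy])/1000,np.array([w,h]),a,mm
E
python3 - <<'E'
from h import *
d=np.load("w1p.npz"); im=np.load("w1.npy")
c,s,a,m=plate(im,.008,(d["p"],d["q"]),(.45,.62,.13,.38),0); print("cradle",c,s,a)
bot.move_pose([.53,-.21,.24],quat(1.57))
po=pose(); im2=bot.camera("wrist"); np.save("w2.npy",im2); np.savez("w2p.npz",p=po[0],q=po[1])
for t in ["slim_holder","wide_holder"]: print(t,[(np.round(d["bbox"],1).tolist(),round(d["confidence"],2)) for d in bot.search_frame("wrist",t)[:3]])
o=[im2.copy()]
for n,b in [("slim",(.53,.68,-.27,-.10)),("wide",(.37,.515,-.27,-.10))]:
    c,s,a,mm=plate(im2,.01,po,b,0); print(n,c,s,a); o[0][mm&(np.indices(mm.shape).sum(0)%4==0)]=[255,0,255]
i=im.copy(); i[m&(np.indices(m.shape).sum(0)%4==0)]=[255,0,255]
cv2.imwrite("pics/w2.png",np.hstack([i[40:290,190:340],im2[:,60:460][:250],o[0][:250,200:440]])[:,:,::-1])
print(bot.read_clock())
E
```

```text
Traceback (most recent call last):
  File "h.py", line 23, in plate
    v,u=np.nonzero(m); W=unproj(np.c_[u,v],z,c,po)
                         ~~~~~~^^^^^^^^^^^^^^^^^^^
  File "h.py", line 14, in unproj
    k,E=ext(c,pose); n=cv2.undistortPoints(np.array(uv,float).reshape(-1,1,2),np.array(k["mtx"]),np.array([k["k1"],0,0,0,0.]))[:,0]
                       ~~~~~~~~~~~~~~~~~~~^^^^^^^^^^^^^^^^^^^^^^^^^^^^^^^^^^^^^^^^^^^^^^^^^^^^^^^^^^^^^^^^^^^^^^^^^^^^^^^^^^^^
cv2.error: OpenCV(4.12.0) /io/opencv/modules/calib3d/src/undistort.dispatch.cpp:347: error: (-215:Assertion failed) CV_IS_MAT(_src) && CV_IS_MAT(_dst) && (_src->rows == 1 || _src->cols == 1) && (_dst->rows == 1 || _dst->cols == 1) && _src->cols + _src->rows - 1 == _dst->rows + _dst->cols - 1 && (CV_MAT_TYPE(_src->type) == CV_32FC2 || CV_MAT_TYPE(_src->type) == CV_64FC2) && (CV_MAT_TYPE(_dst->type) == CV_32FC2 || CV_MAT_TYPE(_dst->type) == CV_64FC2) in function 'cvUndistortPointsInternal'
```

Run:
```python
import numpy as np
im=np.load("w1.npy")
for n,(u,v) in dict(plate=(285,120),plateL=(225,90),plateL2=(228,130),shadow=(180,120),shadow2=(60,120),table=(380,60),table2=(330,160),sleeve=(250,110)).items(): print(n,im[v-2:v+3,u-2:u+3].reshape(-1,3).mean(0).round(),im[v-2:v+3,u-2:u+3].reshape(-1,3).std(0).round(1))
```

```text
plate [107. 111. 108.] [1.9 1.8 1.7]
plateL [ 99. 103. 100.] [3.7 4.1 3.9]
plateL2 [68. 71. 68.] [3.2 3.7 4.1]
shadow [102.  99.  89.] [1.7 2.  1.8]
shadow2 [102.  99.  88.] [2.1 2.2 1.9]
table [165. 160. 144.] [1.9 2.  2.2]
table2 [170. 165. 148.] [2.8 2.4 2.5]
sleeve [142. 136. 132.] [5.  4.5 4.9]
```

```bash
python3 - <<'E'
s=open("h.py").read()
s=s.replace("i=im.astype(int); r,g,b","i=cv2.GaussianBlur(im.astype(np.float32),(3,3),0); r,g,b").replace("m=((b-r>4)&(b>45)&(abs(g-b)<25)).astype(np.uint8)","m=((g/r>1.003)&(b/r>.945)&(b>42)&(b<135)).astype(np.uint8)")
open("h.py","w").write(s)
E
python3 - <<'E'
from h import *
d=np.load("w1p.npz"); im=np.load("w1.npy")
c,s,a,m=plate(im,.008,(d["p"],d["q"]),(.45,.62,.13,.38),0); print("cradle",c,s,a)
bot.move_pose([.53,-.21,.24],quat(1.57))
po=pose(); im2=bot.camera("wrist"); np.save("w2.npy",im2); np.savez("w2p.npz",p=po[0],q=po[1])
for t in ["slim_holder","wide_holder"]: print(t,[(np.round(d["bbox"],1).tolist(),round(d["confidence"],2)) for d in bot.search_frame("wrist",t)[:3]])
o=im2.copy()
for n,b in [("slim",(.53,.68,-.27,-.10)),("wide",(.37,.515,-.27,-.10))]:
    c,s,a,mm=plate(im2,.01,po,b,0); print(n,c,s,a); o[mm&(np.indices(mm.shape).sum(0)%4==0)]=[255,0,255]
i=im.copy(); i[m&(np.indices(m.shape).sum(0)%4==0)]=[255,0,255]
cv2.imwrite("pics/w2.png",np.hstack([i[40:290,190:340],im2[:,100:440][:250],o[:250,130:430]])[:,:,::-1])
print(bot.read_clock())
E
```

```text
cradle [0.53615924 0.25316144] [ 98.17917633 187.58058167] 4.700070381164551
slim_holder [([273.7, 243.9, 60.0, 89.0], 0.79), ([272.8, 94.9, 63.4, 95.8], 0.76), ([0.0, 169.6, 84.6, 92.3], 0.65)]
wide_holder [([161.8, 101.7, 69.4, 99.2], 0.74)]
slim [ 0.60061841 -0.18461801] [ 87.90260315 127.96763611] 5.514525890350342
wide [ 0.44626642 -0.19407738] [ 87.26442719 127.69099426] -5.695472717285156
4.4
```

View pics/w2.png

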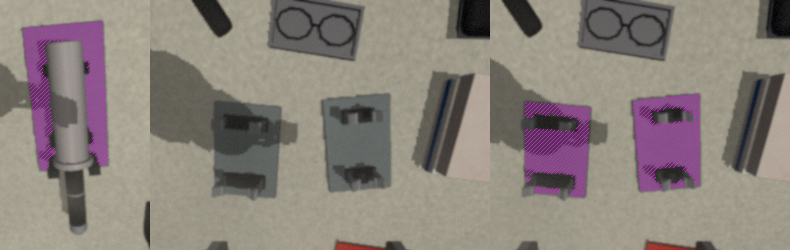

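The plate sizes match the spec to about 2 mm. The near holder is wide and the far one slim, and the predicted torch tail agrees with the top view. Next I grip the torch and draw it out.

```bash
cat >> h.py <<'E'
FR={"cradle":(np.array([.53616,.25316]),np.radians(4.70)),"slim":(np.array([.60062,-.18462]),np.radians(5.51)),"wide":(np.array([.44627,-.19408]),np.radians(-5.70))}
def at(n,y,z,x=0.):
    c,t=FR[n]; return [*(c+x*np.array([np.cos(t),np.sin(t)])+y*np.array([-np.sin(t),np.cos(t)])),z]
def q(n): return quat(FR[n][1]+np.pi/2)
def snap(c,n):
    po=pose(); im=bot.camera(c); cv2.imwrite(f"pics/{n}.png",im[:,:,::-1]); np.save(n+".npy",im); np.savez(n+"p.npz",p=po[0],q=po[1]); return im,po
E
python3 - <<'E'
from h import *
d=np.load("w1p.npz"); po=(d["p"],d["q"])
T=unproj([[267,273],[267,273],[258,82]],.05,"wrist",po)
c,t=FR["cradle"]; R=np.array([[np.cos(t),np.sin(t)],[-np.sin(t),np.cos(t)]])
print("tail / sleeve end in cradle frame",((T[:,:2]-c)@R.T).round(4).tolist())
print("mouth flange px",proj(at("cradle",-.07,.075),"wrist",po),"tail axis px",proj(at("cradle",-.175,.046),"wrist",po))
bot.set_gripper(.6)
bot.move_pose(at("cradle",-.101,.15),q("cradle"))
print(bot.move_linear(at("cradle",-.101,.025),.12,until_force=15))
bot.set_gripper(0,80); print(bot.read_gripper_width(),bot.read_finger_force(),bot.read_ft_force(),bot.read_position())
print(bot.move_linear(at("cradle",-.196,.025),.08,until_force=30),bot.read_ft_force())
bot.move_linear(at("cradle",-.196,.2),.15); print(bot.read_gripper_width(),bot.read_clock())
snap("wrist","w3")
E
```

```text
tail / sleeve end in cradle frame [[-0.0015, -0.1726], [-0.0015, -0.1726], [0.0052, 0.0697]]
mouth flange px [[263.06685476 210.20421538]] tail axis px [[268.08730739 272.64744773]]
False
0.2528459707845067 78.12924206256866 [-0.24799045 -0.66537272  1.41560794] [0.54494269 0.15255392 0.02554067]
False [-0.12761767  0.45765984 -0.72913618]
0.2571358268777625 10.45
```

View pics/w3.png

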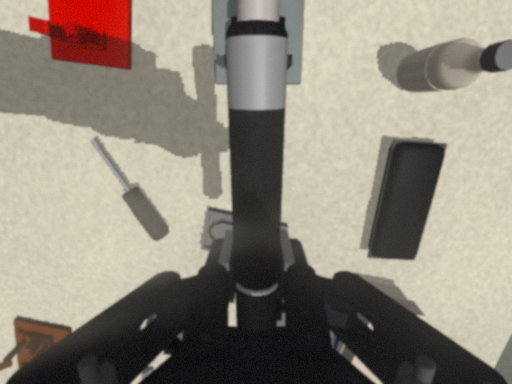

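The torch is free and held level, with its lens end at about (258,20). Placing it in the slim holder.

Run:
```python
from h import *
d=np.load("w3p.npz"); po=(d["p"],d["q"])
for z in (.221,.233):
    T=unproj([[258,20]],z,"wrist",po)[0]; print("lens end from grip",np.linalg.norm(T[:2]-po[0][:2]), proj(at("cradle",-.196+.106,z),"wrist",po))
off=-.016
bot.move_pose(at("slim",off,.15),q("slim"))
print(bot.move_linear(at("slim",off,.055),.12,until_force=12),bot.read_position()[2])
f0=bot.read_ft_force()
print(bot.move_linear(at("slim",off,.0275),.03,until_force=45),bot.read_position(),bot.read_ft_force(),bot.read_moment(),bot.read_gripper_width(),bot.read_clock())
```

```text
lens end from grip 0.110850847001722 [[258.26623865  33.76209685]]
lens end from grip 0.10772689944341586 [[258.41378139  25.63459487]]
False 0.0557568753504543
False [ 0.60297303 -0.20014815  0.03044024] [-4.94643289  5.40435958 21.88963897] [ 0.40496883  1.04658881 -0.06251181] 0.25532483299618747 13.55
```

Run:
```python
from h import *
bot.set_gripper(.5); bot.move_linear(at("slim",-.016,.12),.15)
bot.set_gripper(0,40)
for y in (.065,-.065):
    bot.move_linear(at("slim",y,.11),.15)
    print(y,bot.move_linear(at("slim",y,.056),.05,until_force=15),bot.read_position(),bot.read_ft_force())
    bot.move_linear(at("slim",y,.11),.15)
bot.move_pose(at("slim",-.03,.2),q("slim")); bot.set_gripper(.9)
print(bot.read_clock()); snap("wrist","w4")
```

```text
0.065 True [ 0.59480015 -0.11936959  0.06145271] [-0.4247267   0.41605341  5.84320144]
-0.065 True [ 0.60721784 -0.24943132  0.06144446] [-0.6363926   1.08095598  4.99760751]
20.8167
```

View pics/w4.png

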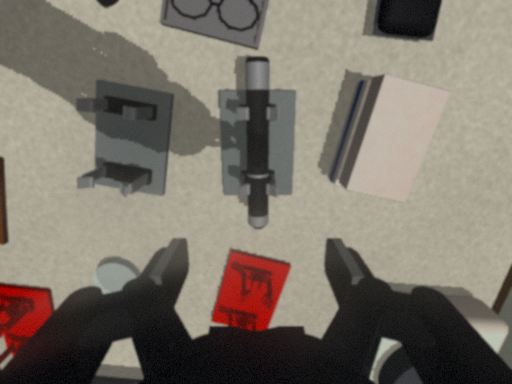

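The torch lies home: both ends probe at 61.4 mm against a nominal 62 mm, and the lips at (240–275,110) and (240–275,183) close around it. Now the sleeve.

Run:
```python
from h import *
bot.move_pose(at("cradle",0,.16),q("cradle"))
bot.set_gripper(.85)
print(bot.move_linear(at("cradle",0,.027),.12,until_force=15),bot.read_position())
bot.set_gripper(0,90); print(bot.read_gripper_width(),bot.read_finger_force(),bot.read_ft_force())
print(bot.move_linear(at("cradle",0,.18),.12,until_force=30),bot.read_gripper_width())
bot.move_pose(at("wide",0,.17),q("wide")); print(bot.read_clock(),bot.read_gripper_width())
snap("wrist","w5")
```

```text
False [0.53685498 0.25340494 0.02777919]
0.4410786162648003 89.84859614633024 [-0.23648124 -1.26914291  6.12393013]
False 0.4412693365056307
27.5917 0.44366656058004167
```

View pics/w5.png

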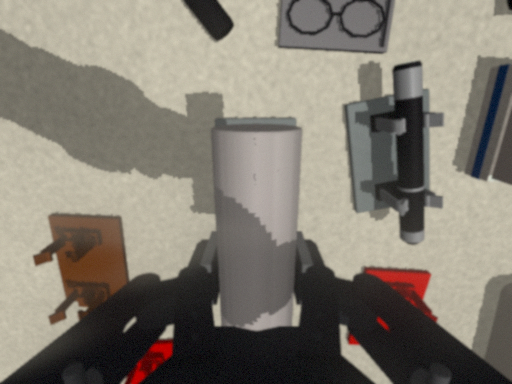

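The sleeve is gripped, with its closed end at (256,126). I'll check its centring, then press it in.

Run:
```python
from h import *
d=np.load("w5p.npz"); po=(d["p"],d["q"])
T=unproj([[256,126]],po[0][2]+.043,"wrist",po)[0]; L=np.linalg.norm(T[:2]-po[0][:2]); print("end from grip",L)
off=.07-L if abs(L-.07)<.012 else 0
print(bot.move_linear(at("wide",off,.065),.12,until_force=12),bot.read_position()[2])
print(bot.move_linear(at("wide",off,.0255),.03,until_force=50),bot.read_position(),bot.read_ft_force(),bot.read_moment(),bot.read_gripper_width())
bot.set_gripper(.7); bot.move_linear(at("wide",off,.14),.15)
bot.set_gripper(0,40)
for y in (.06,-.055):
    bot.move_linear(at("wide",y,.125),.15)
    print(y,bot.move_linear(at("wide",y,.064),.05,until_force=15),bot.read_position(),bot.read_ft_force())
    bot.move_linear(at("wide",y,.125),.15)
bot.move_pose(at("wide",-.03,.22),q("wide")); bot.set_gripper(.9)
print(bot.read_clock()); snap("wrist","w6")
```

```text
end from grip 0.07117074136641448
False 0.065526870793555
False [ 0.445923   -0.19514474  0.02765822] [-7.63136521  5.00683182 29.28514896] [ 0.87929555  1.68151045 -0.01741571] 0.4354883611979681
0.06 True [ 0.45336824 -0.1338376   0.06995061] [-0.59815526  1.87843094  8.48903002]
-0.055 True [ 0.44210607 -0.24855884  0.06983495] [-0.63253951  0.8521511   7.17489655]
37.75
```

View pics/w6.png

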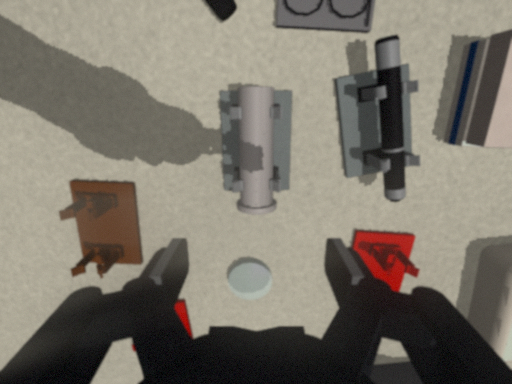

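Both parts are home. The sleeve top probes at 70 mm at both ends against a nominal 70 mm; it lies centred at (256,148), and the torch is still seated at (391,118). The gripper is clear, so I'm handing in.

```bash
python3 -c "
from cell import bot
print(bot.close_job())"
```

```text
the job is handed in; nothing more can be done
None
```

The torch is snapped into the slim holder and the sleeve into the wide holder; both probed at seated height at each end, and the job was handed in about 38 s into the 64 s limit.

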